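# Pack the macro kit into its foam tray

### The arm

A 6-joint arm with a two-finger parallel gripper is mounted at the origin on the work surface. World frame = base frame: x ahead of the robot, y to its left, z up, the work surface at z = 0. Lengths are in m, angles in rad, forces in N, time in s.
With the tool pointing down it reaches from about 0.4 to 0.825 m from the base axis. Payload 7 kg.
Tool frame: the origin (TCP) lies between the finger pads; the fingertips stand 22 mm ahead of it and the grasp point (between the pads) lies 3 mm ahead of it (arm.tip_reach is the distance from the TCP to the fingertips, in m); z points along the fingers, y is the line along which they close (so a half turn about z gives the same grasp; the last joint's range is limited). The gripper opens to 88 mm and grips with 3 to 60 N. Pads are 19 mm wide; open, the fingers measure 130 mm over their backs; the gripper's body (78 mm by 193 mm) begins 47 mm behind the grasp point.
Start: joints at [1.591, 0.359, 0.012, 0, -1.224, -0.288], TCP at [0.179, 0.651, 0.249] pointing down, gripper open.
Joint ranges: [-3.07, 3.07], [-1.43, 2.12], [-1.02, 1.25], [-3.03, 1.67], [-3.05, -0], [-3.03, 3.03]. Speed limits (rad/s): [2.39, 2.39, 3.01, 3.14, 3.14, 3.14].

### API

Orientations are given as [roll, pitch, yaw] about the fixed x, y, z axes, in that order (R = Rz(yaw) Ry(pitch) Rx(roll)).
In Python, from station import arm, viewer gives the robot as it stands. The module is installed in compiled form; this text tells all that it offers.
- The arm moves only by the tool apply_moves, never from a script. Its argument "commands" is a list that holds one entry, the list of rows, each a list of 5 numbers: the closure, from -1 (fully open) to 1 (shut), then the shift along the world's x, y, z as a fraction of full scale, then the turn about the world's z as a fraction of full scale. In form: [[[fingers, tx, ty, tz, yaw], ...]]. A call has 1 to 12 rows; each row shifts and turns the commanded pose from where the row before left it; what a row does not reach is not made up. Full scale, the value 1, is 20 cm for a shift and pi rad for a turn. A row lasts 1/10 s, in which the tool goes at most 50 mm and 8.59 degrees, less where a joint would pass 70% of its speed; a pose out of reach is approached as far as the arm can. A call with a number of a shift or a turn outside -1 to 1 is refused whole. A call with a gripper value outside its range is refused whole. The fingers move at their own pace and stop on an object; "force" is the grip in N (left out, the last holds). Time passes only in rows, so rows that do not move let the fingers close. It gives the time, the measured TCP pose, the force, the opening and the grip force at its end, in the units of the state.
- arm.get_state(): the state, without advancing time (a new reading comes with each control period).
- viewer.grab_frame(name): name is "scene" or "top" or "wrist"; returns a dict with "image" (420x560x3 uint8, blue, green, red), "mtx" (3x3 intrinsics, pixels), "rvec" (rotation vector, rad) and "tvec" (3), from world to camera coordinates, as OpenCV has them. Camera axes: x right, y down, z forward; pixel columns grow to the right and rows downward; lengths in m; the calibration is good to about 2 mm. A picture is of the moment at which its call begins. There is no depth.
- arm.job_done(): hands the job in; it is judged then, once.
The state is a dict: "t": time; "q": joint angles; "qd": joint speeds; "joint_efforts": joint torques, N m; "eef_pos": TCP position; "ee_rot": TCP orientation; "force": force on the tool from outside, world axes, zero at the start; "moment": the same for the moment, N m; "width": finger opening in m; "gripper_force": force on a finger pad.
Only numpy, scipy, OpenCV 4.12 (cv2) and the standard library are available. Lean on these libraries where they do the work, as an engineer would, in place of code of your own. Each camera call takes 0.05 s, during which the arm holds its last target. There are 200 camera calls.

### The job

Pack the macro kit: take the steel focus rail block off its sloped display easel and the chrome extension tube with the side lever off the counter, and press each one, right side up, into the foam cut-out of its own shape in the tray until it is fully home on the pocket floor. Either may go first. Let go of both and leave everything else where it stands.

Things in the scene. Friction and masses are not known exactly. Their poses are not given: they have to be found in the camera images.
- tray: dark foam tray, thin aluminium rim, fixed, 182 x 156 mm (x, y), foam top 20 mm above the counter. Origin: centre of underside; z up. Two pockets 12 mm deep, 1.5 mm larger than the parts all round. Springy foam lips lean from the pocket walls: a part rests on them until pressed with about 8 to 20 N, then stays where pushed. Seated parts stand 12 mm (rail) and 14 mm (tube) above the foam.
- pocket_rail (a point): floor of the rail pocket, middle of the bar, at (-45, 0, 8) mm in the tray's frame; axes as the tray's. The bar's slot (113 x 21 mm) runs along the tray's y; the rail's own +x (knob end) must point along the tray's +y and the rail's +y (knob side) along the tray's -x.
- pocket_rail_knob (a point): where the point rail_knob belongs: floor of the side recess for the knob, at (-64, 40, 8) mm in the tray's frame; axes as the tray's.
- pocket_tube (a point): floor of the tube pocket, its centre, at (42, 0, 8) mm in the tray's frame (round, 57 mm across); axes as the tray's. The lever notch points along the tray's +y, so the tube's axes must lie as the tray's.
- pocket_tube_lever (a point): where the point tube_lever belongs: floor of the lever notch, at (42, 32, 8) mm in the tray's frame; axes as the tray's.
- easel: grey display easel, fixed, base 140 x 80 mm. Origin: centre of underside; z up. Its plate (130 x 70 mm) slopes at 30 degrees, rising along the easel's +x; the middle of its upper face is 45 mm above the origin; a 10 mm high ledge crosses the low end. The rail lies along the slope, low end against the ledge, nothing beside it.
- rail: steel focus rail block, a bar 110 x 18 x 24 mm (x, y, z), 0.2 to 0.3 kg; a round black knob (22 mm diameter, axis along y) stands 20 mm out of its +y side, centred 40 mm from the middle towards +x. Origin: centre of the underside; z out of its top. Starts on the easel, tilted 30 degrees, +x up the slope. Grip it across y at its middle, by the upper half: the lower 12 mm goes into the foam.
- rail_knob (a point): point on the rail under the knob's middle, level with the bar's underside: (40, 19, 0) mm in the rail's frame; axes as the rail's.
- tube: chrome extension tube: upright open ring, 54 mm outer and 46 mm inner diameter, 26 mm tall, 0.1 to 0.15 kg, with a lever block (14 mm wide, 10 mm high, at the bottom edge) standing 10 mm out of its +y side. Origin: centre of the underside; z up. On the counter between tray and easel. Grip it across the diameter along its x (clear of the lever), by the upper half: the lower 12 mm goes into the foam.
- tube_lever (a point): point on the tube at the underside of the lever: (0, 32, 0) mm in the tube's frame; axes as the tube's.
- lens: bystander: white lens, 66 mm diameter, 78 mm tall, standing on a low aluminium turntable (170 mm diameter, 20 mm high, fixed) beyond the tube. Origin: centre of the underside.
- mug: bystander: black mug, 80 mm diameter, 105 mm tall, with a handle. Origin: centre of the underside.
- cleaner: bystander: small clear bottle, 36 mm diameter, 110 mm tall. Origin: centre of the underside.
- plain_ring: bystander: plain steel ring, 44 mm outer diameter, 12 mm tall, no lever. Origin: centre of the underside.
- cap: bystander: flat black lens cap, 62 mm diameter, 7 mm tall. Origin: centre of the underside.
- plate: bystander: aluminium tripod plate, 50 x 38 x 9 mm. Origin: centre of the underside.

How it is judged:
By the outcome, as a careful person would: the job done as asked, in the order asked, and still so for the second after the job is handed in, with the robot touching nothing.
It also fails if it takes over 67 s, if anything falls off the work surface, if the arm or the gripper's body presses on something with over 40 N, if the wrist force passes 120 N, or if a joint passes its speed limit or range.

## Working session

There is one attempt and no reset: what is moved stays moved. The work goes in short steps, Python scripts to look and compute and a tool call to move; the robot and the scene stay as the last step left them, time stands still between calls to the robot, and variables do not carry over. Pictures are saved under pics/ and viewed, at most 12 in all, crops included, and the job is handed in when it is done.

Besides the shell and the picture viewer there is one more tool, called after "Emit:" as name([rows], argument=value, ...), one row to a line, values as JSON. apply_moves: Moves the arm, as the interface text tells. Shift numbers are shares of 20 cm and turn numbers shares of pi rad, none past 1 either way. Its arguments: {"type":"object","properties":{"commands":{"type":"array","items":{"type":"array","items":{"type":"array","items":{"type":"number"}}}},"force":{"type":"number"}},"required":["commands"]}

```bash
mkdir -p pics; cat > h.py <<'E'
import numpy as np, cv2
from station import arm, viewer
def grab(n,fn=None):
    f=viewer.grab_frame(n)
    if fn: cv2.imwrite('pics/'+fn,f['image'])
    return f
def cam(f):
    R=cv2.Rodrigues(np.array(f['rvec'],float))[0]; t=np.array(f['tvec'],float).reshape(3)
    return R,t,np.array(f['mtx'],float)
def ray(f,u,v,z):
    R,t,K=cam(f); d=R.T@np.linalg.inv(K)@np.array([u,v,1.]); c=-R.T@t
    return c+d*(z-c[2])/d[2]
def proj(f,P):
    return cv2.projectPoints(np.array(P,float).reshape(-1,3),np.array(f['rvec'],float),np.array(f['tvec'],float),np.array(f['mtx'],float),None)[0].reshape(-1,2)
E
python3 - <<'E'
from h import *
import pickle
F={n:grab(n,n+'0.png') for n in('scene','top')}
pickle.dump(F,open('f0.pkl','wb'))
for n,f in F.items():
    R,t,K=cam(f); print(n,-R.T@t,R[2],K[0,0])
s=arm.get_state(); print(s)
E
```

```text
scene [ 1.05039325 -0.40305196  0.93435107] [-0.43785238  0.37273875 -0.81813882] 465.2419856727833
top [0.31484325 0.00574468 1.22299269] [ 0.2132029   0.00538073 -0.97699313] 474.05394813089254
{'t': 0.1, 'q': array([ 1.59113072e+00,  3.59306494e-01,  1.11452549e-02, -3.08743349e-04,
       -1.22408402e+00, -2.88092025e-01]), 'qd': array([ 8.81312049e-05, -1.14659694e-03,  1.73274956e-03,  3.04202384e-03,
        2.99468286e-04,  1.18315617e-03]), 'joint_efforts': array([-1.44786747e-03, -5.84162128e+01,  2.93752402e+01,  7.01555774e+00,
        1.01444384e-02, -4.80595770e-05]), 'eef_pos': array([0.17850587, 0.65055039, 0.2477197 ]), 'ee_rot': array([ 3.14012096e+00, -1.33421737e-04, -2.67862656e-01]), 'force': array([-0.41343014, -0.02375848, -0.66524742]), 'moment': array([-0.03007926, -0.01226738,  0.04754357]), 'gripper_force': 0.0, 'width': 0.08737509323307595}
```

View pics/top0.png

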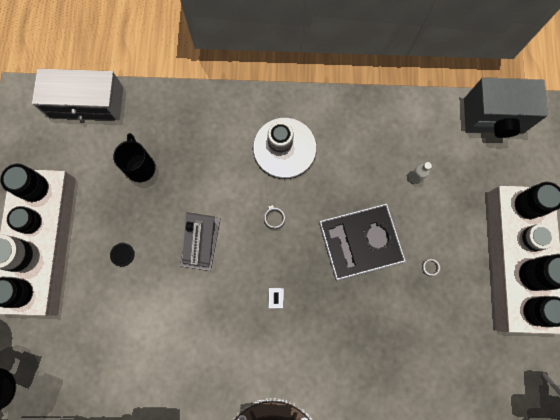

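View pics/scene0.png

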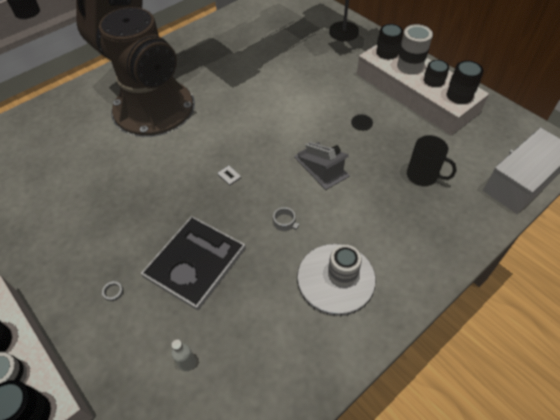

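The top view looks along world +x up, +y left: tray at about (362,242), tube (274,217) with its lever toward (269,208), rail on the easel (200,242), lens (281,138). The scene view agrees.

```bash
python3 - <<'E'
from h import *
import pickle
F=pickle.load(open('f0.pkl','rb'));f=F['top']
for n,u,v,z in [('traycentre',362,242,.02),('tl',320,220,.02),('tr',387,206,.02),('br',404,261,.02),('bl',337,278,.02),('tube',274.5,217,.026),('lever',269,208,.01),('rail',196,242,.06),('lens',281,131,.098),('cleaner',427,166,.11),('plain',431,268,.012),('plate',276,298,.009)]:
    print(n,ray(f,u,v,z).round(4))
im=f['image']
a=cv2.resize(im[190:290,160:260],None,fx=4,fy=4,interpolation=cv2.INTER_CUBIC)
b=cv2.resize(im[190:290,310:410],None,fx=4,fy=4,interpolation=cv2.INTER_CUBIC)
cv2.imwrite('pics/crop0.png',np.hstack([a,b]))
w=grab('wrist');R,t,K=cam(w);s=arm.get_state();print(K,R.round(3),-R.T@t-s['eef_pos'])
E
```

```text
traycentre [ 0.5106 -0.2122  0.02  ]
tl [ 0.5645 -0.1037  0.02  ]
tr [ 0.6078 -0.2778  0.02  ]
br [ 0.4654 -0.3187  0.02  ]
bl [ 0.4166 -0.1486  0.02  ]
tube [0.5672 0.0143 0.026 ]
lever [0.5942 0.0297 0.01  ]
rail [0.4901 0.2063 0.06  ]
lens [0.7744 0.005  0.098 ]
cleaner [ 0.6904 -0.3566  0.11  ]
plain [ 0.4508 -0.3893  0.012 ]
plate [0.3622 0.0035 0.009 ]
[[336.55737386   0.         273.68957573]
 [  0.         336.55737386 208.45972275]
 [  0.           0.           1.        ]] [[-0.265 -0.964  0.003]
 [-0.917  0.253  0.309]
 [-0.298  0.079 -0.951]] [ 0.08028015 -0.02244878  0.13510041]
```

View pics/crop0.png

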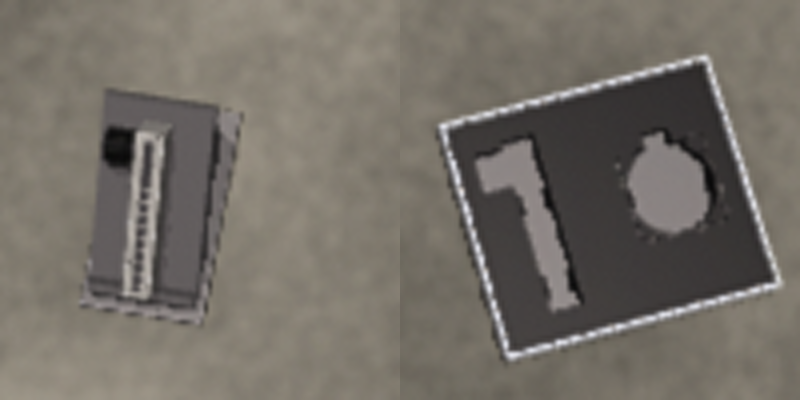

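The crops show the rail with its knob at the upper left and the tray with the rail slot on the left and tube pocket on the right. Next I move to a wrist view over the easel.

Emit:
apply_moves([
  [[-1, 0.133, -0.185, -0.02, 0.0032], [-1, 0.133, -0.185, -0.02, 0.0032], [-1, 0.133, -0.185, -0.02, 0.0032], [-1, 0.133, -0.185, -0.02, 0.0032], [-1, 0.133, -0.185, -0.02, 0.0032], [-1, 0.133, -0.185, -0.02, 0.0032], [-1, 0.133, -0.185, -0.02, 0.0032], [-1, 0.133, -0.185, -0.02, 0.0032], [-1, 0.133, -0.185, -0.02, 0.0032], [-1, 0.133, -0.185, -0.02, 0.0032], [-1, 0.133, -0.185, -0.02, 0.0032], [-1, 0.133, -0.185, -0.02, 0.0032]],
])

```text
t: 1.35
eef_pos: [0.4985, 0.2052, 0.2005]
ee_rot: [-3.141, -0.0, -0.147]
force: [-0.0, 0.9, 1.1]
width: 0.0879
gripper_force: 0.0
```

Emit:
apply_moves([
  [[-1, 0, 0, 0, 0], [-1, 0, 0, 0, 0], [-1, 0, 0, 0, 0]],
])

```text
t: 1.65
eef_pos: [0.4976, 0.2072, 0.2005]
ee_rot: [-3.142, 0.0, -0.147]
force: [0.6, 0.2, 0.5]
width: 0.0875
gripper_force: 0.0
```

```bash
python3 - <<'E'
from h import *
import pickle
f=grab('wrist','w1.png');pickle.dump(f,open('w1.pkl','wb'))
s=arm.get_state();print(s['t'],s['eef_pos'],s['ee_rot'])
E
```

```text
1.7 [0.49744258 0.20762095 0.20060528] [-3.14144968e+00  1.14873271e-05 -1.46332350e-01]
```

View pics/w1.png

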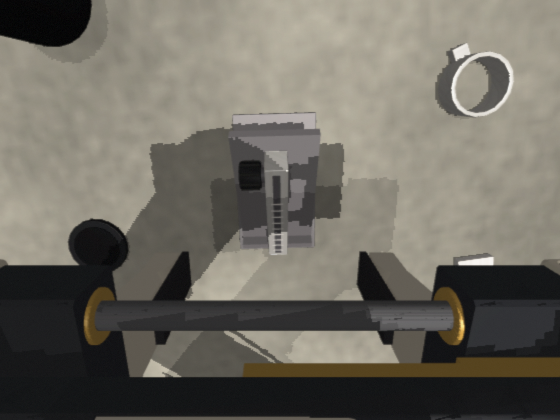

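The wrist view shows the rail top face from about (277,152) down to (278,255) with the knob at (250,175), and the tube at (482,82) with its lever at (459,52). I zoom in for precise points.

```bash
python3 - <<'E'
from h import *
im=cv2.imread('pics/w1.png')
a=cv2.resize(im[105:263,222:330],None,fx=3.75,fy=3.75,interpolation=cv2.INTER_NEAREST)
b=cv2.resize(im[35:130,430:525],None,fx=4,fy=4,interpolation=cv2.INTER_NEAREST)
c=np.zeros((a.shape[0],a.shape[1]+b.shape[1],3),np.uint8);c[:,:a.shape[1]]=a;c[:b.shape[0],a.shape[1]:]=b
for k in range(0,158,20): cv2.putText(c,str(105+k),(0,int(k*3.75)+5),0,.4,(0,255,255)); cv2.line(c,(0,int(k*3.75)),(12,int(k*3.75)),(0,255,0))
for k in range(8,108,20): cv2.putText(c,str(222+k),(int(k*3.75),588),0,.4,(0,255,255));cv2.line(c,(int(k*3.75),570),(int(k*3.75),578),(0,255,0))
cv2.imwrite('pics/w1c.png',c);print(c.shape)
E
```

```text
(592, 785, 3)
```

View pics/w1c.png

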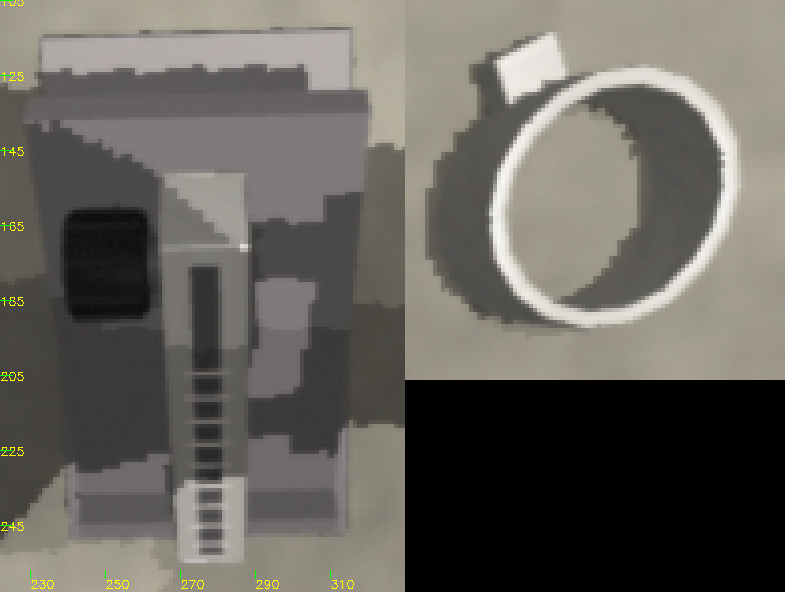

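```bash
cat > fit.py <<'E'
from h import *
from scipy.optimize import least_squares
c30,s30=np.cos(np.pi/6),np.sin(np.pi/6)
def Rz(a): return np.array([[np.cos(a),-np.sin(a),0],[np.sin(a),np.cos(a),0],[0,0,1]])
def Ry(a): return np.array([[np.cos(a),0,np.sin(a)],[0,1,0],[-np.sin(a),0,np.cos(a)]])
def fit_tube(f,ext,lev,x0):
    # ext: left,right,top,bottom extrema of outer rim; lev: far top corners of lever (x=-7,+7)
    th=np.linspace(0,2*np.pi,720); C=np.c_[.027*np.cos(th),.027*np.sin(th),0*th+.026]
    def r(p):
        q=proj(f,C+[p[0],p[1],0]); e=[q[:,0].min(),q[:,0].max(),q[:,1].min(),q[:,1].max()]
        L=proj(f,(Rz(p[2])@np.array([[-.007,.037,.01],[.007,.037,.01]]).T).T+[p[0],p[1],0])
        return np.r_[np.array(e)-ext,(L-lev).ravel()]
    s=least_squares(r,x0,x_scale=[.01,.01,.1]);return s.x,s.fun
E
python3 - <<'E'
from fit import *
import pickle
f=pickle.load(open('w1.pkl','rb'))
M=np.array([[55,9,24],[55,-9,24],[-55,9,24],[-55,-9,24],[55,9,0],[55,-9,0]])/1000
P=np.array([[265.2,170.3],[288.1,170.3],[269.5,254.9],[287.3,254.9],[265.2,151.4],[287.1,151.4]])
X=lambda p:(Rz(p[3])@Ry(-np.pi/6)@M.T).T+p[:3]
s=least_squares(lambda p:(proj(f,X(p))-P).ravel(),[.5,.2,.045,-.15],x_scale=[.01,.01,.01,.1])
print('rail',s.x,np.degrees(s.x[3]),s.fun.round(1))
s2=least_squares(lambda p:(proj(f,X([p[0],p[1],.043,p[2]]))-P).ravel(),[.5,.2,-.15],x_scale=[.01,.01,.1]);print('z fixed',s2.x,s2.fun.round(1))
x,r=fit_tube(f,[451.75,513.25,51.75,116.5],np.array([[452.5,50.5],[467.5,43.25]]),[.567,.014,-1.05])
print('tube',x,np.degrees(x[2]),r.round(1))
E
```

```text
rail [ 0.49366952  0.20395337  0.03960288 -0.12280749] -7.0363510959930595 [-0.5  1.1  0.7  0.5 -0.3 -0.1  0.1 -0.6 -0.4 -0.2  0.4 -0.8]
z fixed [ 0.4944759   0.20387    -0.12277979] [-0.7  0.9  0.8  0.3 -0.4  0.6  0.2  0.2 -0.5 -0.6  0.5 -1.2]
tube [ 0.56437839  0.01384708 -1.24607243] -71.39469139198899 [-0.9  1.2 -0.3  1.3 -0.4 -0.1  0.  -0.8]
```

Emit:
apply_moves([
  [[-1, -0.0615, -0.013, -0.1, 0.0075], [-1, 0, 0, -0.2, 0], [-1, 0, 0, -0.2, 0], [-1, 0, 0, -0.1, 0], [-1, 0, 0, -0.0425, 0], [-1, 0, 0, 0, 0], [-1, 0, 0, 0, 0]],
], force=20)

```text
t: 2.4
eef_pos: [0.486, 0.2054, 0.0732]
ee_rot: [-3.141, -0.001, -0.122]
force: [0.3, -0.1, 0.2]
width: 0.0877
gripper_force: 0.0
```

Emit:
apply_moves([
  [[1, 0, 0, 0, 0], [1, 0, 0, 0, 0], [1, 0, 0, 0, 0], [1, 0, 0, 0, 0], [1, 0, 0, 0, 0], [1, 0, 0, 0, 0], [1, 0, 0, 0, 0], [1, 0, 0, 0, 0]],
], force=20)

```text
t: 3.2
eef_pos: [0.4855, 0.2043, 0.072]
ee_rot: [3.141, 0.0, -0.124]
force: [-0.3, -0.4, -0.1]
width: 0.029
gripper_force: 0.0
```

Emit:
apply_moves([
  [[1, 0, 0, 0, 0], [1, 0, 0, 0, 0], [1, 0, 0, 0, 0], [1, 0, 0, 0, 0], [1, 0, 0, 0, 0]],
], force=20)

```text
t: 3.7
eef_pos: [0.4855, 0.2044, 0.072]
ee_rot: [3.142, 0.0, -0.124]
force: [-1.6, 1.0, -1.6]
width: 0.018
gripper_force: 20.0
```

Emit:
apply_moves([
  [[1, 0, 0, 0.05, 0], [1, 0, 0, 0.1, 0], [1, 0, 0, 0.15, 0], [1, 0, 0, 0.1, 0], [1, 0, 0, 0, 0], [1, 0, 0, 0, 0]],
])

```text
t: 4.3
eef_pos: [0.4852, 0.2041, 0.1522]
ee_rot: [-3.141, 0.0, -0.124]
force: [-0.7, 0.1, -4.0]
width: 0.0176
gripper_force: 20.0
```

```bash
python3 - <<'E'
from h import *
f=grab('wrist','w2.png')
E
```

```text
(no output)
```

View pics/w2.png

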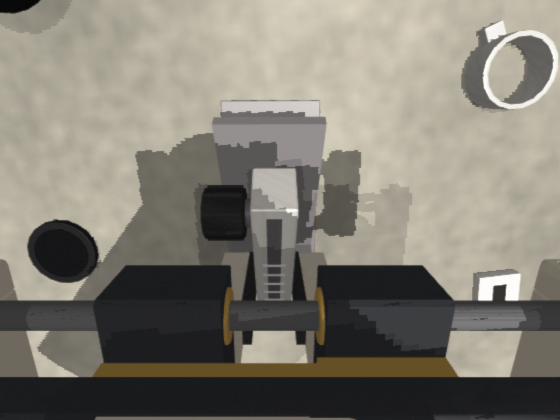

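The rail is held between the pads, still tilted, clear of the easel. I'll level it on free counter near (0.45, 0.07).

Emit:
apply_moves([
  [[1, -0.035, -0.134, 0, 0.0262], [1, -0.035, -0.134, 0, 0.0262], [1, -0.035, -0.134, 0, 0.0262], [1, -0.035, -0.134, 0, 0.0262], [1, -0.035, -0.134, 0, 0.0262], [1, 0, 0, -0.2, 0], [1, 0, 0, -0.2, 0], [1, 0, 0, -0.03, 0], [1, 0, 0, 0, 0]],
])

```text
t: 5.25
eef_pos: [0.4494, 0.0695, 0.0648]
ee_rot: [3.14, 0.005, 0.288]
force: [-0.2, -0.3, -2.8]
width: 0.0179
gripper_force: 20.0
```

Emit:
apply_moves([
  [[1, 0, 0, -0.03, 0], [1, 0, 0, -0.03, 0], [1, 0, 0, -0.03, 0], [1, 0, 0, 0, 0]],
], force=12)

```text
t: 5.65
eef_pos: [0.4515, 0.071, 0.0484]
ee_rot: [-3.141, -0.002, 0.288]
force: [2.1, 0.2, 0.1]
width: 0.018
gripper_force: 12.0
```

Emit:
apply_moves([
  [[1, 0, 0, -0.025, 0], [1, 0, 0, -0.025, 0], [1, 0, 0, 0, 0]],
])

```text
t: 5.95
eef_pos: [0.4497, 0.0699, 0.0372]
ee_rot: [3.141, 0.002, 0.288]
force: [1.1, -0.0, -1.4]
width: 0.0177
gripper_force: 12.0
```

Emit:
apply_moves([
  [[1, 0, 0, -0.01, 0], [1, 0, 0, -0.01, 0], [1, 0, 0, 0, 0]],
])

```text
t: 6.25
eef_pos: [0.4502, 0.0701, 0.0337]
ee_rot: [3.141, 0.001, 0.288]
force: [0.4, 0.1, -1.0]
width: 0.0176
gripper_force: 12.0
```

Emit:
apply_moves([
  [[1, 0, 0, -0.01, 0], [1, 0, 0, -0.005, 0], [1, 0, 0, 0, 0]],
])

```text
t: 6.55
eef_pos: [0.4506, 0.0703, 0.0315]
ee_rot: [3.141, -0.0, 0.288]
force: [-1.0, -0.1, 7.7]
width: 0.0178
gripper_force: 12.0
```

Emit:
apply_moves([
  [[-1, 0, 0, 0, 0], [-1, 0, 0, 0, 0], [-1, 0, 0, 0, 0], [-1, 0, 0, 0, 0], [-1, 0, 0, 0, 0], [-1, 0, 0, 0, 0], [-1, 0, 0, 0.05, 0], [-1, 0, 0, 0.2, 0], [-1, 0, 0, 0.25, 0], [-1, -0.1, 0, 0.2, 0], [-1, -0.1, 0, 0, 0], [-1, 0, 0, 0, 0]],
])

```text
t: 7.75
eef_pos: [0.4091, 0.0702, 0.173]
ee_rot: [-3.14, -0.003, 0.288]
force: [1.0, 0.5, -0.5]
width: 0.0877
gripper_force: 0.0
```

```bash
python3 - <<'E'
from h import *
import pickle
f=grab('wrist','w3.png');pickle.dump(f,open('w3.pkl','wb'));print(arm.get_state()['eef_pos'])
E
```

```text
[0.40991513 0.0703139  0.17237195]
```

View pics/w3.png

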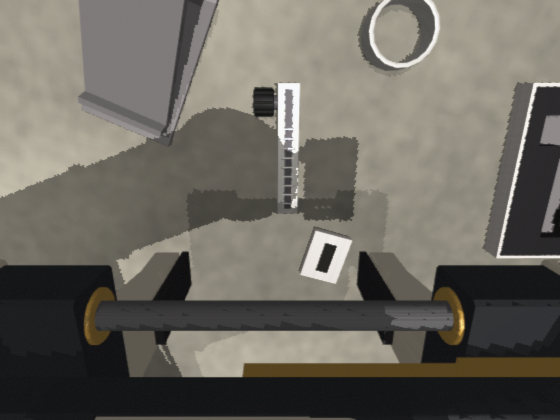

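The rail lies flat on the counter, its top face running from (288,83) to (288,212). Next is the same view over the tray.

Emit:
apply_moves([
  [[-1, 0.043, -0.211, 0, 0], [-1, 0.043, -0.211, 0, 0], [-1, 0.043, -0.211, 0, 0], [-1, 0.043, -0.211, 0, 0], [-1, 0.043, -0.211, 0, 0], [-1, 0.043, -0.211, 0, 0], [-1, 0.043, -0.211, 0, 0], [-1, 0, 0, 0, 0], [-1, 0, 0, 0, 0], [-1, 0, 0, 0, 0], [-1, 0, 0, 0, 0]],
])

```text
t: 8.9
eef_pos: [0.4707, -0.2243, 0.171]
ee_rot: [-3.141, 0.0, 0.289]
force: [0.3, -0.4, -0.5]
width: 0.0875
gripper_force: 0.0
```

```bash
python3 - <<'E'
from h import *
import pickle
f=grab('wrist','w4.png');pickle.dump(f,open('w4.pkl','wb'));print(arm.get_state()['eef_pos'],arm.get_state()['ee_rot'])
# rail mask in w3
g=cv2.cvtColor(pickle.load(open('w3.pkl','rb'))['image'],cv2.COLOR_BGR2GRAY)
for v in (90,110,140,170,200): print(v,g[v,270:308])
print(g[76:92,289]);print(g[204:220,283],g[204:220,295])
E
```

```text
[ 0.47078606 -0.22418905  0.17116572] [-3.14159116e+00 -5.82452576e-05  2.89586681e-01]
90 [ 22  23  23  49 116 107  97 119 230 247 249 249 249 248 241 174 131 130
 131 135 138 143 186 242 249 249 249 249 247 225 179 162 162 161 160 162
 161 161]
110 [ 30  30  30  47 119 131  95 114 232 248 249 249 249 247 200 141 127 126
 126 126 128 145 223 246 249 249 249 249 247 192 158 156 156 154 153 153
 153 154]
140 [ 92  91  92  92  92  93  91  97 133 158 230 246 248 245 222 156 111 108
 134 141 142 141 168 228 238 246 248 246 219 169 154 153 152 153 153 149
 109  90]
170 [ 93  94  94  94  93  94  94  99 128 136 136 137 135 129  91  65  58  58
  58  59  62  86 126 136 136 136 153 167 139 143 149 149 148 149 145 108
  89  88]
200 [ 69  69  66  68  68  69  71  95 124 130 128 130 131 125  82  59  56  56
  57  57  63 101 159 229 238 239 236 162  88  68  68  67  68  67  68  69
  69  72]
[158 158 159 158 158 150 136 231 248 249 249 249 246 197 135 127]
[100  95  94  94  93  97  96  97  97  97 130 134 135 134 135 135] [219 214 160 139 102  95  96  94  98 112 133 135 137 136 137 136]
```

View pics/w4.png

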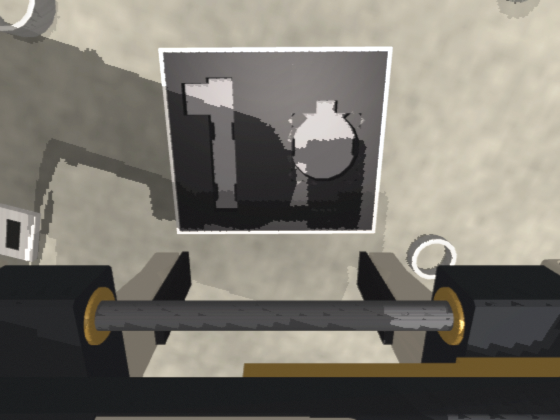

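The tray rim corners are at about (159,48), (392,46), (376,233) and (178,234), with the rail slot at (225,145) and the tube pocket at (325,145).

```bash
cat > tray.py <<'E'
from fit import *
import pickle
f3=pickle.load(open('w3.pkl','rb'));f4=pickle.load(open('w4.pkl','rb'))
g=cv2.cvtColor(f4['image'],cv2.COLOR_BGR2GRAY)
m=(g>200).astype(np.uint8); m[:40]=0;m[245:]=0
cs,_=cv2.findContours(m,cv2.RETR_EXTERNAL,cv2.CHAIN_APPROX_NONE)
c=max(cs,key=lambda c:cv2.boundingRect(c)[2]*cv2.boundingRect(c)[3])[:,0].astype(float)
def line(sel):
    p=c[sel]; vx,vy,x0,y0=cv2.fitLine(p.astype(np.float32),cv2.DIST_HUBER,0,.01,.01).ravel();return np.cross([x0,y0,1],[x0+vx,y0+vy,1])
u,v=c.T
T=line((v<60)&(u>180)&(u<370));B=line((v>220)&(u>190)&(u<365));L=line((u<185)&(v>60)&(v<220));Rr=line((u>370)&(v>60)&(v<220))
ix=lambda a,b:(lambda p:p[:2]/p[2])(np.cross(a,b))
Q=np.array([ix(T,L),ix(T,Rr),ix(B,Rr),ix(B,L)]); Q+= [[-.5,-.5],[.5,-.5],[.5,.5],[-.5,.5]]
M=np.array([[-91,78],[91,78],[91,-78],[-91,-78]])/1000
X=lambda p,z:np.c_[M@Rz(p[2])[:2,:2].T+p[:2],np.full(4,z)]
s=least_squares(lambda p:(proj(f4,X(p,p[3]))-Q).ravel(),[.51,-.21,-1.28,.02],x_scale=[.01,.01,.1,.01])
s2=least_squares(lambda p:(proj(f4,X(p,.02))-Q).ravel(),[.51,-.21,-1.28],x_scale=[.01,.01,.1])
tray=s2.x
if __name__=='__main__':
    print(Q.round(1));print('free z',s.x,s.fun.round(1));print('z.02',tray,np.degrees(tray[2]),s2.fun.round(1))
    # rail in w3
    def rr(p):
        M3=np.array([[55,9,24],[55,-9,24],[-55,9,24],[-55,-9,24]])/1000
        q=proj(f3,(Rz(p[2])@M3.T).T+[p[0],p[1],0])
        at=lambda a,b,v:a[0]+(b[0]-a[0])*(v-a[1])/(b[1]-a[1])
        return [at(q[0],q[2],90)-277.6,at(q[0],q[2],200)-277.2,at(q[1],q[3],90)-299.7,at(q[1],q[3],200)-297,.5*(q[0,1]+q[1,1])-82.8]
    r=least_squares(rr,[.455,.07,.29],x_scale=[.01,.01,.1]);print('rail',r.x,np.degrees(r.x[2]),r.fun.round(1))
    z=proj(f3,[[*(r.x[:2]-.055*np.array([np.cos(r.x[2]),np.sin(r.x[2])])),.024]]);print('near end px',z)
    # overlay of pockets
    im=f4['image'].copy();im=cv2.resize(im[30:250,140:410],None,fx=2.9,fy=2.7,interpolation=cv2.INTER_CUBIC)
    def dr(P,z,col):
        P=np.array(P)/1000@Rz(tray[2])[:2,:2].T+tray[:2];q=(proj(f4,np.c_[P,np.full(len(P),z)])+.5-[140,30])*[2.9,2.7]-.5
        cv2.polylines(im,[np.round(q).astype(int)],True,col,1)
    bar=[[-34.5,-56.5],[-34.5,56.5],[-55.5,56.5],[-55.5,-56.5]]
    th=np.linspace(0,2*np.pi,60);ci=np.c_[42+28.5*np.cos(th),28.5*np.sin(th)]
    dr(bar,.008,(0,255,0));dr(bar,.02,(0,0,255));dr(ci,.008,(0,255,0));dr(ci,.02,(0,0,255))
    cv2.imwrite('pics/ov.png',im)
E
python3 tray.py
```

```text
[[159.8  50.8]
 [391.8  45.2]
 [373.  232.1]
 [176.6 233.6]]
free z [ 0.51257097 -0.21361631 -1.27298538  0.01636853] [-1.2 -1.7 -0.9  1.7  1.2 -0.1  1.3  0. ]
z.02 [ 0.51263772 -0.21357683 -1.27297767] -72.93624801685026 [-2.7 -2.4  0.6  0.9  2.3  1.3  0.2  1.5]
rail [0.45171643 0.07043125 0.28635375] 16.40686149646751 [-0.2 -0.3  0.2  0.3 -0. ]
near end px [[286.89979986 214.18473686]]
```

View pics/ov.png

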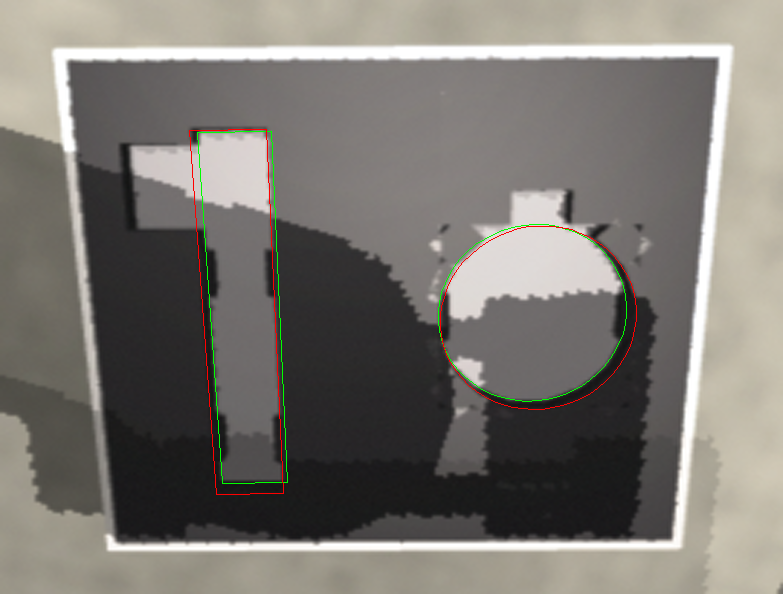

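```bash
cat > tray2.py <<'E'
from fit import *
import pickle
f4=pickle.load(open('w4.pkl','rb'))
D=[(-91,78,54,48),(91,78,732,46),(91,-78,681,548),(-91,-78,108,550),(-75.5,52.5,121,143),(-75.5,27.5,127,230),(50.5,38.5,573,190),(33.5,38.5,511,191),(-34.5,56.5,269,129)]
D=np.array(D,float);P=D[:,:2]/1000;Q=(D[:,2:]+.5)/[2.9,2.7]-.5+[140,30]
X=lambda p,z:np.c_[P@Rz(p[2])[:2,:2].T+p[:2],np.full(len(P),z)]
for sel,nm in((slice(0,4),'rim'),(slice(4,9),'pockets'),(slice(0,9),'all')):
  for zz in (.02,):
    s=least_squares(lambda p:(proj(f4,X(p,zz))-Q)[sel].ravel(),[.51,-.21,-1.28],x_scale=[.01,.01,.1],loss='soft_l1')
    print(nm,s.x.round(4),np.degrees(s.x[2]).round(2),(proj(f4,X(s.x,zz))-Q)[sel].round(1).tolist())
tray=s.x
for n,x,y in(('rail',-45,0),('tube',42,0)): print(n,tray[:2]+Rz(tray[2])[:2,:2]@[x/1000,y/1000])
E
python3 tray2.py
```

```text
rim [ 0.513  -0.2135 -1.2783] -73.24 [[-0.7, -0.3], [0.9, -0.5], [0.4, 0.8], [-0.5, 0.8]]
pockets [ 0.5128 -0.2137 -1.2776] -73.2 [[-0.7, -0.0], [-0.1, 0.3], [0.5, 0.3], [0.9, 0.0], [-0.6, -0.4]]
all [ 0.5129 -0.2136 -1.278 ] -73.23 [[-0.6, -0.1], [0.9, -0.3], [0.5, 1.0], [-0.5, 1.0], [-0.8, -0.2], [-0.1, 0.1], [0.5, 0.2], [0.9, -0.0], [-0.6, -0.6]]
rail [ 0.49991268 -0.17050554]
tube [ 0.52501955 -0.25380407]
```

Emit:
apply_moves([
  [[-1, -0.0136, 0.21, 0, 0], [-1, -0.0136, 0.21, 0, 0], [-1, -0.0136, 0.21, 0, 0], [-1, -0.0136, 0.21, 0, 0], [-1, -0.0136, 0.21, 0, 0], [-1, -0.0136, 0.21, 0, 0], [-1, -0.0136, 0.213, 0, -0.001], [-1, 0, 0, -0.2, 0], [-1, 0, 0, -0.2, 0], [-1, 0, 0, 0, 0], [-1, 0, 0, 0, 0], [-1, 0, 0, 0, 0]],
], force=30)

```text
t: 10.15
eef_pos: [0.4528, 0.0702, 0.0929]
ee_rot: [-3.141, -0.003, 0.286]
force: [1.1, -0.7, -0.6]
width: 0.0875
gripper_force: 0.0
```

Emit:
apply_moves([
  [[-1, 0, 0, -0.15, 0], [-1, 0, 0, -0.09, 0], [-1, 0, 0, -0.04, 0], [-1, 0, 0, 0, 0], [-1, 0, 0, 0, 0], [-1, 0, 0, 0, 0]],
])

```text
t: 10.75
eef_pos: [0.4525, 0.0699, 0.0362]
ee_rot: [-3.141, -0.002, 0.285]
force: [0.2, 0.2, 0.2]
width: 0.0879
gripper_force: 0.0
```

Emit:
apply_moves([
  [[1, 0, 0, 0, 0], [1, 0, 0, 0, 0], [1, 0, 0, 0, 0], [1, 0, 0, 0, 0], [1, 0, 0, 0, 0], [1, 0, 0, 0, 0], [1, 0, 0, 0, 0], [1, 0, 0, 0, 0], [1, 0, 0, 0, 0], [1, 0, 0, 0, 0], [1, 0, 0, 0, 0], [1, 0, 0, 0, 0]],
], force=40)

```text
t: 11.95
eef_pos: [0.4517, 0.0696, 0.0351]
ee_rot: [-3.142, -0.0, 0.285]
force: [0.1, 0.4, -0.7]
width: 0.0175
gripper_force: 40.0
```

Emit:
apply_moves([
  [[1, 0, 0, 0.1, 0], [1, 0, 0, 0.225, 0], [1, 0.0401, -0.2, 0, 0.0024], [1, 0.0401, -0.2, 0, 0], [1, 0.0401, -0.2, 0, 0], [1, 0.0401, -0.2, 0, 0], [1, 0.0401, -0.2, 0, 0], [1, 0.0401, -0.2, 0, 0], [1, 0, 0, 0, 0], [1, 0, 0, 0, 0], [1, 0, 0, 0, 0]],
])

```text
t: 13.05
eef_pos: [0.4991, -0.1701, 0.0996]
ee_rot: [-3.141, 0.001, 0.292]
force: [0.3, -0.2, -2.5]
width: 0.0178
gripper_force: 40.0
```

```bash
python3 - <<'E'
from h import *
for i in range(4):
    viewer.grab_frame('wrist'); s=arm.get_state();print(s['t'],s['eef_pos'].round(5),s['ee_rot'].round(4),s['force'].round(1))
E
```

```text
13.1 [ 0.49936 -0.16979  0.09984] [-3.1412e+00  6.0000e-04  2.9300e-01] [ 0.4  0.1 -3. ]
13.15 [ 0.49956 -0.16959  0.1    ] [-3.1414e+00  3.0000e-04  2.9360e-01] [-0.4  0.4 -2.9]
13.2 [ 0.49973 -0.1695   0.10012] [-3.1415  0.      0.294 ] [-0.6  0.3 -2.3]
13.25 [ 0.4998  -0.16954  0.10017] [-3.1416e+00 -1.0000e-04  2.9400e-01] [-0.  -0.1 -3.9]
```

Emit:
apply_moves([
  [[1, 0, -0.005, -0.1, -0.0004], [1, 0, 0, -0.09, 0], [1, 0, 0, -0.025, 0], [1, 0, 0, 0, 0], [1, 0, 0, 0, 0], [1, 0, 0, 0, 0]],
])

```text
t: 13.85
eef_pos: [0.5005, -0.1714, 0.058]
ee_rot: [3.141, -0.001, 0.292]
force: [-0.0, 0.2, -3.2]
width: 0.0175
gripper_force: 40.0
```

Emit:
apply_moves([
  [[1, 0, 0, -0.01, 0], [1, 0, 0, -0.01, 0], [1, 0, 0, -0.01, 0], [1, 0, 0, 0, 0]],
])

```text
t: 14.25
eef_pos: [0.5001, -0.1712, 0.0513]
ee_rot: [-3.142, -0.001, 0.291]
force: [-0.1, 5.0, 1.9]
width: 0.0174
gripper_force: 40.0
```

Emit:
apply_moves([
  [[1, 0, 0.004, 0, 0], [1, 0, 0, -0.01, 0], [1, 0, 0, -0.01, 0], [1, 0, 0, 0, 0]],
])

```text
t: 14.65
eef_pos: [0.5001, -0.1707, 0.0469]
ee_rot: [3.141, -0.0, 0.291]
force: [1.4, 2.5, -1.2]
width: 0.0175
gripper_force: 40.0
```

Emit:
apply_moves([
  [[1, 0, 0, -0.01, 0], [1, 0, 0, -0.01, 0], [1, 0, 0, 0, 0], [1, 0, 0, 0, 0]],
])

```text
t: 15.05
eef_pos: [0.4998, -0.1707, 0.0431]
ee_rot: [3.142, 0.0, 0.291]
force: [-1.5, 2.8, 3.2]
width: 0.0177
gripper_force: 40.0
```

Emit:
apply_moves([
  [[1, 0, 0, -0.01, 0], [1, 0, 0, 0, 0], [1, 0, 0, 0, 0]],
])

```text
t: 15.35
eef_pos: [0.4998, -0.1707, 0.0429]
ee_rot: [3.141, -0.0, 0.292]
force: [-8.5, 6.8, 25.6]
width: 0.0175
gripper_force: 40.0
```

Emit:
apply_moves([
  [[1, 0, 0, -0.01, 0], [1, 0, 0, 0, 0], [1, 0, 0, 0, 0]],
])

```text
t: 15.65
eef_pos: [0.4999, -0.1707, 0.0426]
ee_rot: [3.141, -0.001, 0.293]
force: [-14.0, 10.4, 46.3]
width: 0.0179
gripper_force: 40.0
```

Emit:
apply_moves([
  [[1, 0, 0, 0.01, 0], [0.4, 0, 0, 0.005, 0], [0.4, 0, 0, 0, 0], [0.4, 0, 0, 0, 0], [0.4, 0, 0, 0, 0], [0.4, 0, 0, 0.05, 0], [0.4, 0, 0, 0.15, 0], [-1, 0, 0, 0.2, 0], [-1, -0.15, 0, 0.2, 0], [-1, -0.1, -0.1, 0.045, 0], [-1, 0, 0, 0, 0], [-1, 0, 0, 0, 0]],
])

```text
t: 16.85
eef_pos: [0.4496, -0.191, 0.1716]
ee_rot: [3.141, -0.001, 0.29]
force: [0.1, 0.6, -0.0]
width: 0.0609
gripper_force: 0.0
```

```bash
python3 - <<'E'
from h import *
import pickle
f=grab('wrist','w5.png');pickle.dump(f,open('w5.pkl','wb'));s=arm.get_state();print(s['t'],s['eef_pos'],s['ee_rot'])
# predicted rail outline for seated pose; check bright rail top
from fit import *
g=cv2.cvtColor(f['image'],cv2.COLOR_BGR2GRAY)
R=Rz(.2927);M=np.array([[55,9,24],[55,-9,24],[-55,-9,24],[-55,9,24]])/1000
q=proj(f,(R@M.T).T+[.4999,-.1705,.008]);print(q.round(1))
for t in (.1,.5,.9):
    l=q[0]+(q[3]-q[0])*t; v=int(round(l[1])); a=int(l[0])-6; print(v,a,g[v,a:a+36])
u=int(q[:2,0].mean())+6; v=int(q[0,1])-8; print(u,v,g[v:v+18,u]); v=int(q[2,1])-8; print(u,v,g[v:v+18,u-2])
E
```

```text
16.9 [ 0.44976178 -0.1907476   0.17102158] [-3.14152131e+00 -8.31630743e-05  2.90413649e-01]
[[254.1  63.1]
 [278.   63.1]
 [277.9 202.8]
 [256.9 202.8]]
77 248 [ 47  47  42  41  83  99  93 174 254 255 255 255 255 255 255 225 171 167
 165 165 166 168 198 254 255 255 255 255 255 255 240 141 128 135 135 134]
133 249 [ 51  51  51  52  50  44  72 124 175 189 189 191 201 208 206 199 197 196
 197 198 197 197 204 214 222 221 238 255 255 232 133 122 129 130 130 132]
189 250 [ 41  40  40  40  40  39  50 108 161 173 174 171 173 171 127  95  87  87
  87  88  92 127 166 175 173 172 172 163 118  74  49  41  40  41  40  41]
272 55 [133 134 134 134 133 133 134 165 249 255 255 255 255 255 255 255 255 255]
272 194 [ 82  81  92 140 175 177 175 160  64  28  30  28  28  30  30  28  28  27]
```

The rail's predicted seated outline matches the image to about 1 px, so it is home. Now the tube view.

Emit:
apply_moves([
  [[-1, 0.0715, 0.235, 0, 0], [-1, 0.0715, 0.235, 0, 0], [-1, 0.0715, 0.235, 0, 0], [-1, 0.0715, 0.235, 0, 0], [-1, 0, 0, 0, 0], [-1, 0, 0, 0, 0], [-1, 0, 0, 0, 0], [-1, 0, 0, 0, 0], [-1, 0, 0, 0, 0]],
])

```text
t: 17.8
eef_pos: [0.5067, -0.0037, 0.171]
ee_rot: [3.142, 0.0, 0.29]
force: [0.4, 0.2, 0.2]
width: 0.0874
gripper_force: 0.0
```

```bash
python3 - <<'E'
from h import *
import pickle
f=grab('wrist','w6.png');pickle.dump(f,open('w6.pkl','wb'));s=arm.get_state();print(s['t'],s['eef_pos'],s['ee_rot'])
q=proj(f,[[.5644,.0138,.026]])[0];u,v=int(q[0])-55,max(0,int(q[1])-70);print(u,v)
a=cv2.resize(f['image'][v:v+115,u:u+110],None,fx=5,fy=5,interpolation=cv2.INTER_NEAREST)
cv2.imwrite('pics/w6c.png',a);print(a.shape)
E
```

```text
17.85 [ 0.50681838 -0.00362039  0.1710646 ] [-3.14158299e+00  1.87868202e-05  2.89501925e-01]
217 58
(575, 550, 3)
```

View pics/w6c.png

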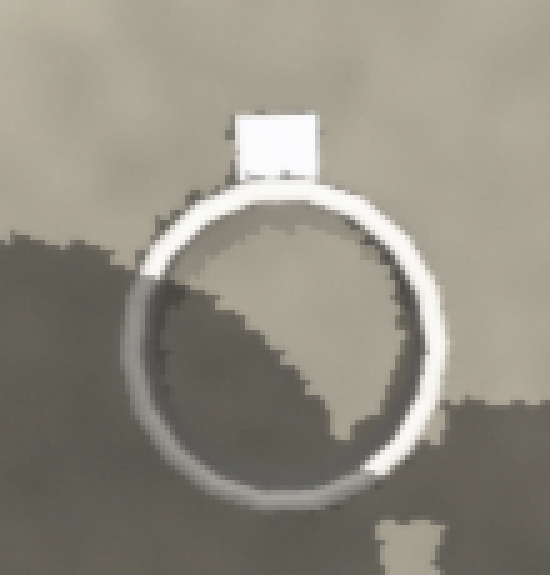

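The tube rim spans crop pixels x 121–448 and y 180–510, with the lever's far edge from (236,114) to (320,114).

```bash
python3 - <<'E'
from fit import *
import pickle
f=pickle.load(open('w6.pkl','rb'))
U=lambda x:217+(x+.5)/5-.5
V=lambda y:58+(y+.5)/5-.5
x,r=fit_tube(f,[U(121),U(448),V(180),V(510)],np.array([[U(236),V(114)],[U(320),V(114)]]),[.564,.014,-1.25])
print(x,np.degrees(x[2]),r.round(1)); print('tool yaw',x[2]+np.pi/2)
E
```

```text
[ 0.56512176  0.01358504 -1.25488325] -71.89951423282612 [-0.6  0.5 -0.9  1.4 -0.1  0.1  0.1 -0.4]
tool yaw 0.3159130728475559
```

Emit:
apply_moves([
  [[-1, 0.1455, 0.043, 0, 0.0084], [-1, 0.146, 0.043, 0, 0], [-1, 0, 0, -0.2, 0], [-1, 0, 0, -0.2, 0], [-1, 0, 0, -0.15, 0], [-1, 0, 0, -0.09, 0], [-1, 0, 0, -0.035, 0], [-1, 0, 0, 0, 0], [-1, 0, 0, 0, 0], [-1, 0, 0, 0, 0]],
], force=25)

```text
t: 18.85
eef_pos: [0.5662, 0.0147, 0.0375]
ee_rot: [3.142, -0.002, 0.317]
force: [-0.1, -0.5, 0.1]
width: 0.0871
gripper_force: 0.0
```

Emit:
apply_moves([
  [[1, 0, 0, 0, 0], [1, 0, 0, 0, 0], [1, 0, 0, 0, 0], [1, 0, 0, 0, 0], [1, 0, 0, 0, 0], [1, 0, 0, 0, 0], [1, 0, 0, 0, 0], [1, 0, 0, 0, 0]],
], force=25)

```text
t: 19.65
eef_pos: [0.5653, 0.0145, 0.0361]
ee_rot: [3.142, 0.0, 0.318]
force: [-0.3, -0.4, 1.3]
width: 0.0521
gripper_force: 25.0
```

```bash
python3 - <<'E'
from h import *
for i in range(4):
    viewer.grab_frame('wrist'); s=arm.get_state();print(s['t'],s['eef_pos'].round(4),s['ee_rot'].round(4),s['force'].round(1),s['width'],s['gripper_force'])
E
```

```text
19.7 [0.5653 0.0145 0.0361] [ 3.1416 -0.      0.3175] [-0.6  0.   2. ] 0.05214161152632552 24.999213924675132
19.75 [0.5653 0.0145 0.0361] [-3.1416 -0.      0.3175] [-0.5 -0.5  1.5] 0.05199322092531947 24.99936114756565
19.8 [0.5653 0.0145 0.0361] [3.1416 0.     0.3175] [-0.5 -0.2  1.7] 0.05251979151996108 24.99951765516016
19.85 [0.5653 0.0145 0.0361] [ 3.1416e+00 -1.0000e-04  3.1750e-01] [-0.4  0.   2. ] 0.052442082763836474 24.99940979600069
```

Emit:
apply_moves([
  [[1, 0, 0, 0.1, 0], [1, 0, 0, 0.22, 0], [1, -0.0332, -0.2235, 0, -0.0076], [1, -0.0332, -0.2235, 0, 0], [1, -0.0332, -0.2235, 0, 0], [1, -0.0332, -0.2235, 0, 0], [1, -0.0332, -0.2235, 0, 0], [1, -0.0332, -0.2235, 0, 0], [1, 0, 0, -0.1, 0], [1, 0, 0, 0, 0], [1, 0, 0, 0, 0], [1, 0, 0, 0, 0]],
])

```text
t: 21.05
eef_pos: [0.526, -0.2529, 0.0806]
ee_rot: [3.141, -0.0, 0.295]
force: [1.1, 0.4, -1.3]
width: 0.052
gripper_force: 25.0
```

```bash
python3 - <<'E'
from h import *
for i in range(5):
    viewer.grab_frame('wrist'); s=arm.get_state();print(s['t'],s['eef_pos'].round(4),s['ee_rot'].round(4),s['force'].round(1),s['width'])
E
```

```text
21.1 [ 0.5262 -0.2529  0.0808] [ 3.1411e+00 -8.0000e-04  2.9530e-01] [ 0.6  0.3 -0.6] 0.052032526881499556
21.15 [ 0.5262 -0.2528  0.0808] [ 3.1411e+00 -9.0000e-04  2.9530e-01] [ 0.3 -0.6 -1.1] 0.05219436336924509
21.2 [ 0.5261 -0.2529  0.0808] [ 3.1411e+00 -1.0000e-03  2.9520e-01] [-0.2  0.2 -1.2] 0.052481308046806535
21.25 [ 0.526  -0.253   0.0807] [ 3.1412e+00 -9.0000e-04  2.9500e-01] [-0.1  0.7 -0.6] 0.05208469648308312
21.3 [ 0.526  -0.2531  0.0806] [ 3.1412e+00 -8.0000e-04  2.9480e-01] [-0.1 -0.2 -1.1] 0.05235387689392652
```

Emit:
apply_moves([
  [[1, -0.0025, -0.003, -0.08, 0], [1, 0, 0, -0.0325, 0], [1, 0, 0, 0, 0], [1, 0, 0, 0, 0], [1, 0, 0, 0, 0]],
])

```text
t: 21.8
eef_pos: [0.5253, -0.2544, 0.0581]
ee_rot: [3.141, -0.001, 0.294]
force: [-1.0, 0.3, -1.5]
width: 0.0522
gripper_force: 25.0
```

Emit:
apply_moves([
  [[1, 0, 0, -0.01, 0], [1, 0, 0, -0.01, 0], [1, 0, 0, -0.01, 0], [1, 0, 0, 0, 0]],
], force=40)

```text
t: 22.2
eef_pos: [0.5251, -0.2541, 0.0516]
ee_rot: [-3.142, -0.0, 0.294]
force: [1.0, 2.8, 0.5]
width: 0.0516
gripper_force: 40.2
```

Emit:
apply_moves([
  [[1, 0, 0.001, -0.01, 0], [1, 0, 0, -0.01, 0], [1, 0, 0, -0.01, 0], [1, 0, 0, 0, 0]],
])

```text
t: 22.6
eef_pos: [0.5249, -0.254, 0.0451]
ee_rot: [-3.141, 0.0, 0.293]
force: [0.2, 2.2, -2.0]
width: 0.0523
gripper_force: 40.2
```

Emit:
apply_moves([
  [[1, 0, 0, -0.01, 0], [1, 0, 0, 0, 0], [1, 0, 0, 0, 0]],
])

```text
t: 22.9
eef_pos: [0.5249, -0.2541, 0.0441]
ee_rot: [3.141, -0.0, 0.294]
force: [-2.5, 4.3, 6.8]
width: 0.0523
gripper_force: 40.2
```

Emit:
apply_moves([
  [[1, 0, 0, -0.01, 0], [1, 0, 0, 0, 0], [1, 0, 0, 0, 0]],
])

```text
t: 23.2
eef_pos: [0.525, -0.2541, 0.044]
ee_rot: [3.141, -0.001, 0.294]
force: [-7.4, 8.0, 25.5]
width: 0.052
gripper_force: 40.3
```

Emit:
apply_moves([
  [[1, 0, 0, -0.008, 0], [1, 0, 0, 0, 0], [1, 0, 0, 0, 0]],
])

```text
t: 23.5
eef_pos: [0.525, -0.2541, 0.0439]
ee_rot: [3.14, -0.001, 0.295]
force: [-11.9, 10.5, 39.8]
width: 0.0522
gripper_force: 40.3
```

Emit:
apply_moves([
  [[1, 0, 0, 0.012, 0], [-0.38, 0, 0, 0.006, 0], [-0.38, 0, 0, 0, 0], [-0.38, 0, 0, 0, 0], [-0.38, 0, 0, 0.05, 0], [-0.38, 0, 0, 0.15, 0], [-1, 0, 0, 0.2, 0], [-1, -0.15, 0, 0.2, 0], [-1, -0.1, 0.1, 0.04, 0], [-1, -0.05, 0.1, 0, 0], [-1, 0, 0, 0, 0], [-1, 0, 0, 0, 0]],
])

```text
t: 24.7
eef_pos: [0.4652, -0.214, 0.1724]
ee_rot: [3.141, -0.001, 0.295]
force: [0.7, 0.1, -0.3]
width: 0.0874
gripper_force: 0.0
```

```bash
python3 - <<'E'
from fit import *
import pickle
f=grab('wrist','w7.png');s=arm.get_state();print(s['t'],s['eef_pos'])
g=cv2.cvtColor(f['image'],cv2.COLOR_BGR2GRAY);T=[.5250,-.2538]
th=np.linspace(0,2*np.pi,360)
for z in(.026,.034,.038,.046):
    q=proj(f,np.c_[T[0]+.027*np.cos(th),T[1]+.027*np.sin(th),0*th+z]);print(z,q.min(0).round(1),q.max(0).round(1))
c=proj(f,[[*T,.034]])[0];u,v=c.round().astype(int);print(u,v)
print(g[v,u-42:u-22],g[v,u+22:u+42]);print(g[v-42:v-22,u],g[v+22:v+42,u])
L=proj(f,(Rz(-1.278)@np.array([[-.007,.037,.01],[.007,.037,.01]]).T).T+[*T,.008]);print(L.round(1))
l=L.mean(0).round().astype(int);print(g[l[1]-8:l[1]+10,l[0]],g[l[1]+4,l[0]-15:l[0]+16])
R=Rz(.2927);M=np.array([[55,9,24],[55,-9,24],[-55,-9,24],[-55,9,24]])/1000
q=proj(f,(R@M.T).T+[.4999,-.1705,.008]);print(q.round(1))
im=f['image'][20:240,100:440];cv2.imwrite('pics/final.png',cv2.resize(im,None,fx=2.2,fy=2.2,interpolation=cv2.INTER_CUBIC))
E
```

```text
24.75 [ 0.46542766 -0.21421808  0.17201576]
0.026 [307.5 113. ] [372.6 178.5]
0.034 [308.5 113.3] [375.4 180.7]
0.038 [309.  113.6] [376.9 181.8]
0.046 [310. 114.] [379.9 184.1]
342 148
[117 113 114 117 112  70  39  62 106 178 188 173 161 147 119 107 107 106
 106 105] [102 103 103 102 101 101 121 215 253 253 248 184 113  96  94  94  94  93
  92  92]
[255 255 255 255 255 254 234 217 167 250 254 253 249 216 187 184 186 190
 209 212] [112 111 110 112 114 117 151 176 170 151  97  47  37  37  37  35  37  37
  36  36]
[[332.4  99.9]
 [349.5  99.9]]
[118 118 118 117 117 123 147 123 140 233 254 255 255 255 255 255 255 255] [123 122 121 121 114 104 137 246 254 255 255 255 255 255 255 255 255 255
 255 255 255 255 254 189  70  80 105 111 112 112 109]
[[220.2  74.9]
 [243.8  75. ]
 [247.1 211.7]
 [226.2 211.7]]
```

View pics/final.png

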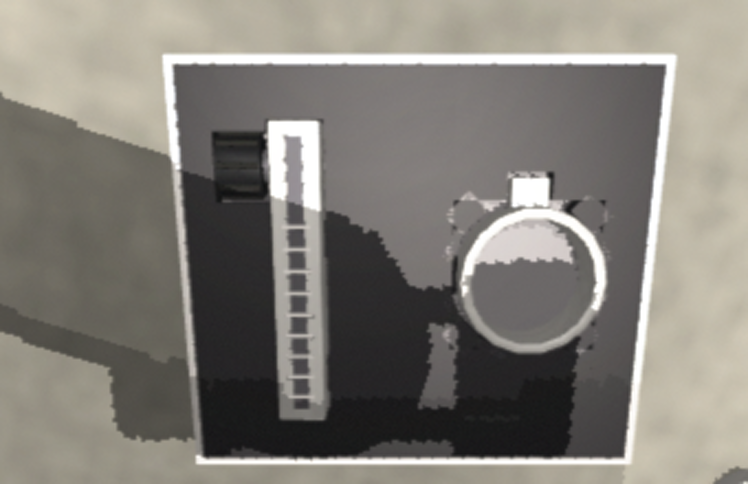

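Both parts sit in their pockets: the tube rim spans u 308–375 and v 114–180, matching the seated prediction, and the rail's outline is unchanged. I'm handing in.

```bash
python3 -c "
from station import arm
print(arm.job_done())"
```

```text
the job is handed in; nothing more can be done
None
```

The rail and the tube are pressed home right side up in their own pockets and released, nothing else was touched, and the job was handed in at about 25 s of the 67 s allowed; no verdict came back.

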